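# Unstack the thimble corner

### The arm

A 7-joint arm with a two-finger parallel gripper is mounted at the origin on the work surface. World frame = base frame: x ahead of the robot, y to its left, z up, the work surface at z = 0. Lengths are in m, angles in rad, forces in N, time in s.
With the tool pointing down it reaches from about 0.35 to 0.9 m from the base axis. Payload 19.9 kg.
Tool frame: the origin (TCP) lies on the front face of the gripper's body, between the roots of the fingers; the fingertips stand 73 mm ahead of it and the grasp point (between the pads) lies 54 mm ahead of it (r.hold_point_z is the distance from the TCP to the grasp point, in m); z points along the fingers, y is the direction in which the jaws open and shut (so a half turn about z gives the same grasp; the last joint's range is limited). The gripper opens to 85 mm and grips with 20 to 120 N. Pads are 22 mm wide; open, the fingers measure 114 mm over their backs; the gripper's body (76 mm by 85 mm) begins 54 mm behind the grasp point. The pads swing forward as they close: fully open they stand 13 mm farther back than shut.
Start: joints at [1.173, 0.417, -0.01, 1.614, 0.005, 1.111, -0.053], TCP at [0.218, -0.586, 0.304] pointing down, gripper open.
Joint ranges: [-2.81, 2.81], [-0.39, 2.02], [-1.27, 1.25], [0.06, 2.57], [-1.19, 4.33], [0.19, 2], [-2.82, 2.82]. Speed limits (rad/s): [1.89, 1.89, 2.39, 2.39, 3.01, 3.01, 3.01].

### API

Orientations are given as a 3x3 rotation matrix whose columns are the frame's x, y, z axes.
In Python, from plant import r gives the robot as it stands. The module is installed in compiled form; this text tells all that it offers.
- The arm moves only by the tool play_rows, never from a script. Its argument "moves" is a list of rows, each a list of 6 numbers: the shift along the world's x, y, z in cm, then the turn, a rotation vector about the world's x, y, z in degrees. In form: [[tx, ty, tz, ax, ay, az], ...]. A call has 1 to 5 rows; each row is the pose to reach, as a shift and turn from the pose measured when the call began; what a row does not reach only later rows make up. A row lasts 1/8 s, in which the tool goes at most 62.5 mm and 10.7 degrees, less where a joint would pass 70% of its speed; a pose out of reach is approached as far as the arm can. A call with a gripper value outside its range is refused whole. "fingers" is the finger opening in cm, from 0 to 8.54, set as the call begins (left out, the last holds). The fingers move at their own pace and stop on an object; "newtons" is the grip in N (left out, the last holds). Time passes only in rows, so rows that repeat a pose let the fingers close. It gives the time, the measured TCP pose, the force and the opening at its end, in the units of the state.
- r.get_state(): the state, without advancing time (a new reading comes with each control period).
- r.capture(name): name is "side" or "top"; returns (picture, depth): 480x640x3 uint8, blue, green, red; 480x640 float32, m along the optical axis (not along the pixel's ray), 0 where there is no reading.
- r.get_calibration(name): a dict with "fx", "fy", "cx", "cy" (pixels), "camera_from_world" (4x4, takes a point from world to camera coordinates). Camera axes: x right, y up, looking along -z (the intrinsics and any distortion apply to the point x, -y, -z); pixel columns grow to the right and rows downward; lengths in m; the calibration is good to about 2 mm. A picture is of the moment at which its call begins. get_calibration takes no time and is no camera call.
- r.sign_off(): hands the job in, once; it reports no verdict.
Trained networks look in the newest picture that a camera, given by its name, has taken for a name from the list of things; names that differ only in an ending like _2 or _b are one class to them, and where a whole thing is asked for, a point or a joint stands for the part that bears it (a point fixed in the world has none). Each returns a list of dicts, best first, with "score" (0 to 1); they miss things now and then, are a little off and sometimes report something else, mostly with a low value. They report only what shows in the picture. A call takes as long as a camera call.
- r.search_frame(thing, camera): "point" ([x, y, z] in m, in world coordinates, good to about 4 mm: the middle of the surface that is visible of it).
- r.landmark_of(thing, camera): "point" ([x, y, z] in m, in world coordinates, good to about 4 mm: a listed point, or the origin of a listed thing).
The state is a dict: "t": time; "joint_pos": joint angles; "dq": joint speeds; "effort": joint torques, N m; "tcp_pos": TCP position; "tool_rot": TCP orientation; "wrist_force": force on the tool from outside, world axes, zero at the start; "torque": the same for the moment, N m; "grip_width": opening from 0.0 (shut) to 1.0 (fully open).
Only numpy, scipy, OpenCV 4.12 (cv2) and the standard library are available. Lean on these libraries where they do the work, as an engineer would, in place of code of your own. Each camera call takes 0.05 s, during which the arm holds its last target. There are 200 camera calls.

### The job

After dusting, the collector's pieces stand in one stack. Take it apart from the top down and set each piece gently, without dropping it, in the middle of its own place: the mint green thimble upright on the acrylic riser, the steel gauge bar flat along the top of the navy stand, the jar lid knob-up on the pink dish, and the open jar upright on the cork coaster. Leave the dark titanium thimble undisturbed.

Things in the scene. Friction and masses are not known exactly. Their poses are not given: they have to be found in the camera images.
- mint_c (a point): Mint green glass thimble, at first standing on the gauge bar at the top of the stack (about 113 mm high in all). Round, closed at the top, 25 mm tall, 22 mm across at the foot, tapering to 19 mm across at 21 mm up, then rounded in to 15 mm. 20 g. Point: its centre, 12.5 mm above its foot; z up along its axis.
- gauge_c (a point): Stainless steel gauge bar with black ruler marks, 130 x 30 x 6 mm, about 160 g, at first lying level across the lid's knob, under the mint thimble, roughly balanced on its middle. Point: its centre; x along its length, y across its width, z up through its thickness. It may lie either way round.
- lid_c (a point): Jar lid, at first on the jar and under the bar: from below a cream plug (36 mm across, 5 mm high, sits loosely inside the jar's mouth), a dark blue plate (48 mm across, 6 mm thick), and a cream cylindrical knob (24 mm across, 26 mm tall, on which the bar rests). 37 mm tall in all, about 60 g (varies). Point: on its axis half-way up, 18.5 mm above the plug's underside and 18.5 mm below the knob's top; z up.
- jar_c (a point): Cream ceramic bead jar, empty, with a blue band, at the bottom of the stack on the table: a round cup 50 mm tall, 58 mm across (52 mm at the foot), wall 8 mm, mouth 42 mm across. About 150 g (varies). Point: its centre, 25 mm above its underside; z up.
- riser_top (a point): Fixed square acrylic riser, 90 x 90 mm, on a white 96 x 96 mm base with a small chrome button on one side; top flat, 40 mm above the table, with a pale yellow spot 32 mm across in its middle. Point: centre of the top face; z up.
- rest_top (a point): Fixed navy blue gauge stand: a base plate 120 x 70 x 4 mm with one upright rail along its middle, 110 mm long and 20 mm wide, its flat top 32 mm above the table. The bar lies on the rail, along it, and overhangs both sides by 5 mm and both ends by 10 mm. Point: centre of the rail's top; x along the rail, z up.
- dish_top (a point): Fixed flat pink dish with a paler middle, a disc 92 mm across and 6 mm high. Point: centre of its flat top; z up.
- coaster_top (a point): Fixed cork coaster, a brown disc 92 mm across and 6 mm high. Point: centre of its flat top; z up.
- titanium_c (a point): Dark grey, almost black titanium thimble, same shape and size as the mint one (25 mm tall, 22 mm across), loose, standing on the table among the other things. Not to be moved. Point: its centre; z up. A white thimble with a blue band (same size) and an orange spool (28 mm across, 30 mm tall) stand in two similar spots.

How it is judged:
By the outcome, as a careful person would: the job done as asked, in the order asked, and still so for the second after the job is handed in, with the robot touching nothing.
It also fails if it takes over 128 s, if anything falls off the work surface, if the arm or the gripper's body presses on something with over 40 N, if the wrist force passes 120 N, or if a joint passes its speed limit or range.

## Working session

There is one attempt and no reset: what is moved stays moved. The work goes in short steps, Python scripts to look and compute and a tool call to move; the robot and the scene stay as the last step left them, time stands still between calls to the robot, and variables do not carry over. Pictures are saved under pics/ and viewed, on a budget of 14 in all, crops included, one or two more only if the job needs it, and the job is handed in when it is done.

Besides the shell and the picture viewer there is one more tool, called as a command line: name --pt "numbers of a row" for each row, then --argument value for the rest. play_rows: Moves the arm, as the interface text tells. Its arguments: {"type":"object","properties":{"moves":{"type":"array","items":{"type":"array","items":{"type":"number"}}},"fingers":{"type":"number"},"newtons":{"type":"number"}},"required":["moves"]}

```bash
mkdir -p pics; cat > h.py <<'E'
from plant import r
import numpy as np, cv2
def proj(cam,p):
    c=r.get_calibration(cam); q=np.array(c["camera_from_world"])@np.r_[p,1]
    return c["cx"]+c["fx"]*q[0]/-q[2], c["cy"]-c["fy"]*q[1]/-q[2]
def cloud(cam,depth):
    c=r.get_calibration(cam); v,u=np.mgrid[0:480,0:640]; d=depth
    P=np.stack([(u-c["cx"])/c["fx"]*d,-(v-c["cy"])/c["fy"]*d,-d,np.ones_like(d)],-1)
    return (P@np.linalg.inv(np.array(c["camera_from_world"])).T)[...,:3]
E
python3 - <<'E'
from h import *
s=r.get_state(); print(s["t"],s["tcp_pos"],s["tool_rot"],s["grip_width"],r.hold_point_z)
for cam in ("side","top"):
    im,d=r.capture(cam); cv2.imwrite(f"pics/{cam}0.png",im); np.save(cam+"0.npy",d)
    c=r.get_calibration(cam); print(cam,{k:v for k,v in c.items()if k!="camera_from_world"},np.linalg.inv(c["camera_from_world"])[:3].round(3).tolist())
    for n in "mint_c gauge_c lid_c jar_c riser_top rest_top dish_top coaster_top titanium_c".split():
        l=r.landmark_of(n,cam)
        print(n,[(np.round(x["point"],4).tolist(),round(x["score"],2),np.round(proj(cam,x["point"])).tolist()) for x in l[:2]])
E
```

```text
0.0 [ 0.21821772 -0.5853679   0.30325541] [[ 9.36990306e-01  3.49354953e-01 -5.32971919e-04]
 [ 3.49355347e-01 -9.36989588e-01  1.16378344e-03]
 [-9.28156286e-05 -1.27665039e-03 -9.99999181e-01]] 0.9970799367608904 0.0539
side {'fx': 438.5705548817638, 'fy': 438.5705548817638, 'cx': 322.3770632196333, 'cy': 240.0510796717065} [[-0.799, 0.423, -0.427, 0.231], [-0.601, -0.557, 0.574, 0.434], [0.005, 0.715, 0.699, 0.639]]
mint_c [([0.4864, -0.042, 0.1029], 0.74, [368.0, 246.0])]
gauge_c [([0.4889, -0.046, 0.0846], 0.6, [368.0, 251.0])]
lid_c [([0.4859, -0.0469, 0.0652], 0.74, [368.0, 259.0])]
jar_c [([0.4877, -0.0448, 0.0248], 0.75, [365.0, 275.0])]
riser_top [([0.4328, 0.2792, 0.0407], 0.95, [270.0, 429.0])]
rest_top [([0.6812, -0.1484, 0.0282], 0.92, [316.0, 204.0])]
dish_top [([0.4214, -0.3186, 0.0085], 0.88, [459.0, 218.0])]
coaster_top [([0.6431, 0.1691, 0.0034], 0.84, [224.0, 315.0]), ([0.487, -0.0442, 0.0626], 0.67, [367.0, 261.0])]
titanium_c [([0.5937, 0.2957, 0.0088], 0.81, [186.0, 383.0])]
top {'fx': 485.98835826025, 'fy': 485.98835826025, 'cx': 320.3630262869872, 'cy': 235.19847610499997} [[-0.023, 0.99, -0.137, 0.419], [-1.0, -0.023, 0.006, 0.009], [0.003, 0.137, 0.991, 1.096]]
mint_c [([0.4853, -0.0434, 0.0989], 0.62, [344.0, 269.0])]
gauge_c [([0.4892, -0.0463, 0.0801], 0.73, [345.0, 268.0]), ([0.4897, -0.0439, 0.0248], 0.35, [342.0, 269.0])]
lid_c [([0.4891, -0.0453, 0.0654], 0.42, [344.0, 268.0])]
jar_c [([0.4884, -0.0446, 0.0255], 0.67, [343.0, 270.0]), ([0.424, -0.3234, 0.0068], 0.37, [468.0, 297.0])]
riser_top [([0.4302, 0.2774, 0.0374], 0.89, [194.0, 300.0]), ([0.6465, 0.1688, 0.0054], 0.72, [247.0, 204.0])]
rest_top [([0.6805, -0.1463, 0.026], 0.89, [385.0, 184.0])]
dish_top []
coaster_top [([0.6438, 0.1709, 0.0029], 0.89, [246.0, 205.0]), ([0.4917, -0.0463, 0.0256], 0.17, [343.0, 268.0])]
titanium_c [([0.5889, 0.298, 0.011], 0.44, [189.0, 229.0]), ([0.4228, -0.3205, 0.0086], 0.27, [467.0, 297.0])]
```

View both.

View pics/top0.png

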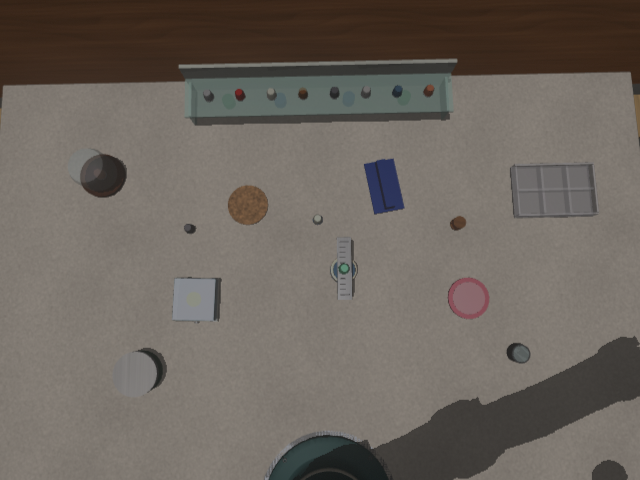

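View pics/side0.png

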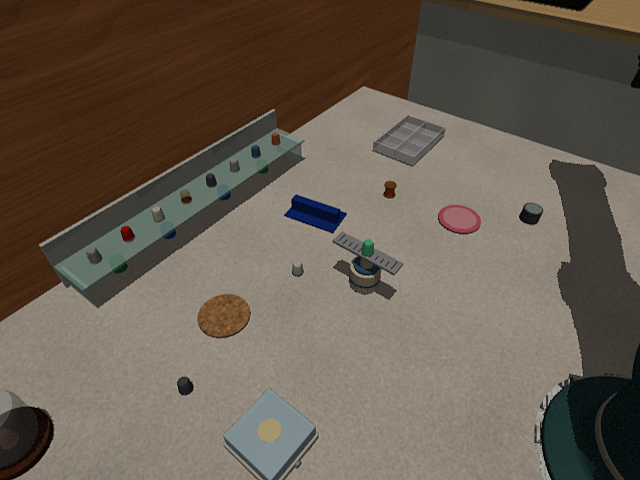

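The pictures show the stack at top (344,268), side (368,255), with the bar running about along world x. The riser is at top (194,300), the navy stand at (385,186), the dish at (468,298), the coaster at (247,205) and the titanium thimble at (189,229). Next I refine these with depth.

```bash
cat > m.py <<'E'
from h import *
def rect(name,cam,P,m,box=False):
    q=P[m][:,:2]
    if len(q)<5: print(name,cam,"few",len(q)); return
    (c,s,a)=cv2.minAreaRect((q*1000).astype(np.float32)); print(name,cam,"n",len(q),"c",np.round(c,1),"size",np.round(s,1),"ang",round(a,1),"z",np.round(np.percentile(P[m][:,2],[5,50,95])*1000,1))
def near(P,x,y,R): return np.hypot(P[...,0]-x,P[...,1]-y)<R
E
python3 - <<'E'
from m import *
for cam in ("top","side"):
    im=cv2.imread(f"pics/{cam}0.png"); P=cloud(cam,np.load(cam+"0.npy")); z=P[...,2]
    h,s,v=cv2.split(cv2.cvtColor(im,cv2.COLOR_BGR2HSV))
    st=near(P,.488,-.045,.1)
    rect("mint",cam,P,st&(z>.096)); rect("bar",cam,P,st&(z>.081)&(z<.0935))
    rect("bar_nomint",cam,P,st&(z>.081)&(z<.092)&(s<60))
    rect("plate",cam,P,st&(z>.050)&(z<.062)); rect("jar",cam,P,st&(z>.01)&(z<.048))
    rect("riser",cam,P,near(P,.431,.278,.08)&(z>.035)&(z<.05))
    rect("spot",cam,P,near(P,.431,.278,.03)&(h>15)&(h<35)&(s>40))
    rect("rail",cam,P,near(P,.681,-.147,.08)&(z>.029)&(z<.04))
    rect("base",cam,P,near(P,.681,-.147,.09)&(h>110)&(h<130)&(s>150))
    rect("dish",cam,P,near(P,.422,-.32,.07)&((h>165)|(h<5))&(s>70)); 
    rect("coaster",cam,P,near(P,.644,.17,.07)&(h<20)&(s>80))
    rect("ti",cam,P,near(P,.592,.297,.03)&(z>.008))
E
```

```text
mint top n 1307 c [459.1 -17. ] size [18.9 94.5] ang 45.7 z [ 113.8 1095.6 1095.6]
bar top n 826 c [489.1 -44.7] size [ 29.5 129. ] ang 88.4 z [85.4 88.4 91.2]
bar_nomint top n 812 c [489.1 -44.7] size [ 29.5 129. ] ang 88.4 z [85.4 88.3 91.1]
plate top n 139 c [485.9 -44.3] size [54.1 44.8] ang 81.8 z [50.4 55.  59.2]
jar top n 24 c [494.9 -38.4] size [35.1 57.2] ang 40.2 z [14.4 37.9 47.8]
riser top n 1761 c [432.1 278.4] size [90.7 90. ] ang 87.4 z [37.  40.1 43.3]
spot top few 0
rail top n 406 c [ 681. -146.] size [110.6  20.8] ang 9.5 z [29.7 32.2 35.4]
base top few 0
dish top n 532 c [ 421.2 -323. ] size [90.2 88.5] ang 87.9 z [ 2.7  6.5 10. ]
coaster top n 1206 c [644.3 167.5] size [89.3 88.9] ang 74.2 z [2.7 6.  9.4]
ti top n 75 c [590.7 296.6] size [19.2 17.7] ang 86.6 z [10.8 23.4 26.9]
mint side n 134 c [487.  -40.2] size [17.9 19.7] ang 85.2 z [ 97.7 108.8 112.6]
bar side n 936 c [489.4 -42.7] size [ 32.1 130.9] ang 89.5 z [83.6 86.8 88.8]
bar_nomint side n 903 c [489.4 -42.7] size [ 32.1 130.9] ang 89.5 z [83.6 86.8 88.5]
plate side n 263 c [485.8 -33.8] size [49.3 34. ] ang 1.5 z [50.7 54.8 58.9]
jar side n 447 c [486.9 -34.7] size [56.8 42.3] ang 6.3 z [12.3 30.1 47.4]
riser side n 4482 c [432.6 280.2] size [90.6 90.1] ang 87.5 z [37.2 39.1 40.8]
spot side n 431 c [433.5 280.2] size [29.9 30.9] ang 40.7 z [37.8 39.5 41.1]
rail side n 307 c [ 681.1 -143.6] size [110.9  23. ] ang 10.0 z [29.4 30.7 32.4]
base side n 1170 c [ 681.8 -142.6] size [120.6  70.4] ang 11.9 z [ 1.5 10.9 31.6]
dish side n 969 c [ 422.9 -325.1] size [ 90.2 102.8] ang 15.9 z [2.5 4.8 6.9]
coaster side n 1797 c [646.2 167.1] size [91.9 97.8] ang 58.4 z [2.8 4.9 6.6]
ti side n 182 c [590.6 300.4] size [19.1 18.3] ang 46.6 z [ 9.5 21.6 25. ]
```

play_rows --pt "6 12 0 0 0 -10" --pt "12 24 0 0 0 -21" --pt "18 36 0 0 0 -21" --pt "20 40 0 0 0 -21" --pt "22 44 0 0 0 -21" --fingers 2.4 --newtons 20

```text
t: 1.62
tcp_pos: [0.3573, -0.3073, 0.3042]
tool_rot: [[1.0, -0.01, 0.0], [-0.01, -1.0, -0.0], [0.0, 0.0, -1.0]]
wrist_force: [2.1, 0.6, 0.6]
grip_width: 0.282
```

play_rows --pt "2.6 5.3 0 0 0 0" --pt "5.2 10.6 0 0 0 0" --pt "8 16 0 0 0 0" --pt "13.1 26.5 0 0 0 0" --pt "13.1 26.5 0 0 0 0"

```text
t: 2.25
tcp_pos: [0.4889, -0.0401, 0.3045]
tool_rot: [[1.0, -0.009, 0.001], [-0.009, -1.0, -0.001], [0.001, 0.001, -1.0]]
wrist_force: [0.3, -0.8, 0.0]
grip_width: 0.276
```

```bash
python3 - <<'E'
from m import *
s=r.get_state(); print(s["tcp_pos"],s["grip_width"],s["wrist_force"])
im,d=r.capture("side"); cv2.imwrite("pics/s1.png",im); P=cloud("side",d); t=s["tcp_pos"]
c=proj("side",t-[0,0,.1]); u,v=int(c[0]),int(c[1]); print(u,v)
m=near(P,t[0],t[1],.1)&(P[...,2]>.13)&(P[...,2]<t[2]-.03)
z=P[m][:,2]; print("tip drop",t[2]-np.percentile(z,[0,.5,2]))
lo=m&(P[...,2]<z.min()+.012); rect("tips","side",P,lo)
crop=cv2.resize(im[max(v-160,0):v+160,max(0,u-200):u+200],None,fx=2,fy=2)[:600,:800]; cv2.imwrite("pics/s1c.png",crop)
E
```

```text
[ 0.4889476  -0.04007552  0.30448825] 0.2762940722838547 [ 0.34420942 -0.77960348  0.02892517]
371 200
tip drop [0.07418762 0.0736735  0.0722938 ]
tips side n 102 c [487.9 -35.5] size [20.2 43.3] ang 0.4 z [231.3 237.2 241.3]
```

View pics/s1c.png

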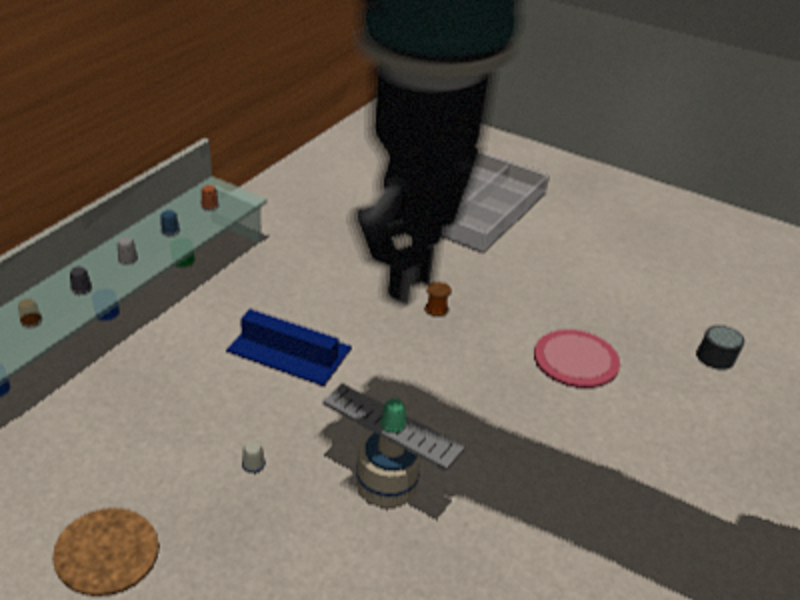

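The crop shows the gripper nearly shut above the stack, whose mint thimble is at about (394,415). The tips are about 73 mm ahead of the TCP at this opening.

play_rows --pt "-0.2 -0.25 -4 0 0 0" --pt "-0.2 -0.25 -8 0 0 0" --pt "-0.2 -0.25 -11 0 0 0" --pt "-0.2 -0.25 -13 0 0 0" --pt "-0.2 -0.25 -13.8 0 0 0" --fingers 4.5

```text
t: 2.92
tcp_pos: [0.4886, -0.0364, 0.1658]
tool_rot: [[1.0, -0.003, 0.001], [-0.003, -1.0, 0.002], [0.001, -0.002, -1.0]]
wrist_force: [0.7, 0.3, 0.6]
grip_width: 0.524
```

play_rows --pt "0 0 0 0 0 0"

```text
t: 3.05
tcp_pos: [0.4887, -0.0364, 0.1659]
tool_rot: [[1.0, -0.003, 0.001], [-0.003, -1.0, 0.002], [0.001, -0.002, -1.0]]
wrist_force: [0.5, -0.4, 0.8]
grip_width: 0.525
```

play_rows --pt "-0.1 -0.3 0 0 0 0" --pt "-0.15 -0.6 0 0 0 0" --pt "-0.15 -0.6 0 0 0 0"

```text
t: 3.42
tcp_pos: [0.4873, -0.0428, 0.1663]
tool_rot: [[1.0, -0.004, 0.002], [-0.004, -1.0, 0.002], [0.002, -0.002, -1.0]]
wrist_force: [-0.9, -0.6, 0.7]
grip_width: 0.528
```

```bash
python3 - <<'E'
from m import *
s=r.get_state(); print(s["tcp_pos"],s["grip_width"],s["wrist_force"])
im,d=r.capture("side"); P=cloud("side",d)
h,ss,v=cv2.split(cv2.cvtColor(im,cv2.COLOR_BGR2HSV))
m=(h>60)&(h<90)&(ss>80)&near(P,.488,-.043,.04); rect("mint","side",P,m&(P[...,2]>.08))
print([ (np.round(x["point"],4),x["score"]) for x in r.landmark_of("mint_c","side")[:1]])
u,v=map(int,proj("side",[.488,-.043,.1])); cv2.imwrite("pics/s2.png",cv2.resize(im[v-75:v+75,u-100:u+100],None,fx=4,fy=4,interpolation=2))
E
```

```text
[ 0.48729042 -0.04279695  0.16628796] 0.5278480205901666 [-0.86549545 -0.56088531  0.72145806]
mint side n 351 c [476.8 -35. ] size [68.8 52.7] ang 75.7 z [ 94.5 228.4 494.2]
[(array([ 0.4861, -0.0439,  0.102 ]), 0.46)]
```

View pics/s2.png

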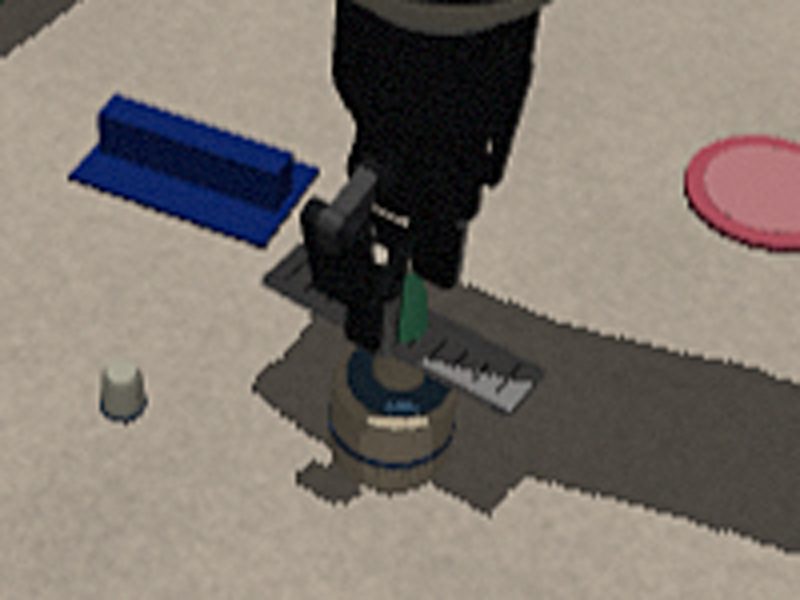

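The mint thimble (412,305) sits between the two fingers, which are clear of the bar.

play_rows --pt "0 0 0 0 0 0" --pt "0 0 0 0 0 0" --pt "0 0 0 0 0 0" --pt "0 0 0 0 0 0" --fingers 1.5 --newtons 20

```text
t: 4.03
tcp_pos: [0.4874, -0.0424, 0.1662]
tool_rot: [[1.0, -0.003, 0.002], [-0.003, -1.0, 0.002], [0.002, -0.002, -1.0]]
wrist_force: [-1.0, -0.5, 5.3]
grip_width: 0.227
```

play_rows --pt "0 0 0.4 0 0 0" --pt "0 0 1.0 0 0 0" --pt "0 0 3 0 0 0" --pt "0 0 5 0 0 0" --pt "0 0 7 0 0 0"

```text
t: 4.65
tcp_pos: [0.4873, -0.0424, 0.2372]
tool_rot: [[1.0, -0.003, 0.002], [-0.003, -1.0, 0.002], [0.002, -0.002, -1.0]]
wrist_force: [-0.3, 0.5, 0.2]
grip_width: 0.226
```

```bash
python3 - <<'E'
from m import *
s=r.get_state(); print(s["tcp_pos"],s["grip_width"],s["wrist_force"])
im,d=r.capture("side"); P=cloud("side",d); z=P[...,2]
h,ss,v=cv2.split(cv2.cvtColor(im,cv2.COLOR_BGR2HSV))
m=(h>60)&(h<90)&(ss>80)&near(P,.488,-.043,.03)&(z>.1)&(z<.21); rect("mint","side",P,m)
print([ (np.round(x["point"],4),x["score"]) for x in r.landmark_of("mint_c","side")[:1]])
rect("bar","side",P,near(P,.488,-.043,.1)&(z>.081)&(z<.092))
u,v=map(int,proj("side",[.488,-.043,.13])); cv2.imwrite("pics/s3.png",cv2.resize(im[v-75:v+75,u-100:u+100],None,fx=4,fy=4,interpolation=2))
E
```

```text
[ 0.48732796 -0.04240375  0.23724366] 0.22639762602974306 [-0.33390602  0.51710469  0.16345382]
mint side n 63 c [481.9 -37. ] size [39.3 12.9] ang 77.6 z [161.9 175.9 192.8]
[(array([ 0.4843, -0.0437,  0.1724]), 0.41)]
bar side n 1033 c [489. -43.] size [ 32.8 130.3] ang 89.4 z [83.4 86.8 88.4]
```

View pics/s3.png

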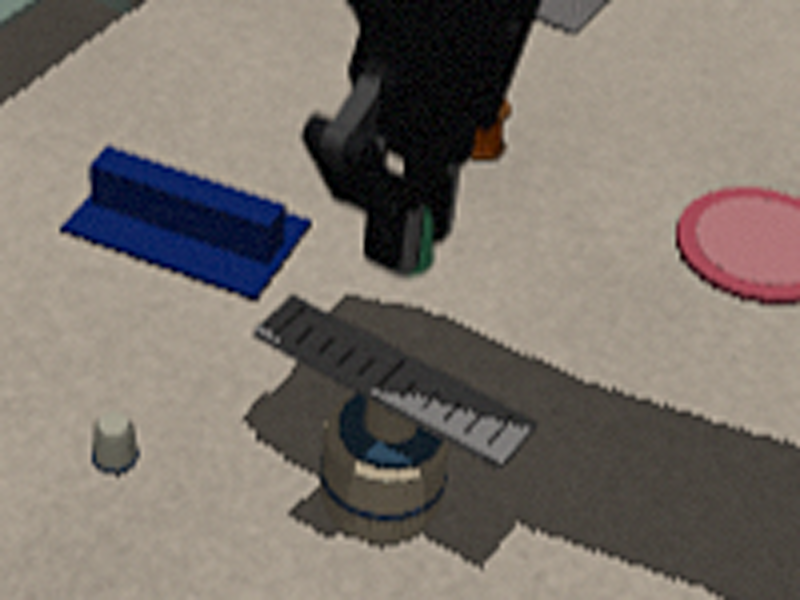

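The thimble is held (425,240) and the bar stays level on the knob.

play_rows --pt "-1 5.5 0 0 0 0" --pt "-2 11.5 0 0 0 0" --pt "-3 17.5 0 0 0 0" --pt "-4 23.5 0 0 0 0" --pt "-5 28.5 -1 0 0 0"

```text
t: 5.38
tcp_pos: [0.4375, 0.2448, 0.2284]
tool_rot: [[1.0, -0.003, 0.006], [-0.003, -1.0, 0.002], [0.006, -0.002, -1.0]]
wrist_force: [1.0, -0.6, -0.2]
grip_width: 0.228
```

play_rows --pt "0 0 0 0 0 0" --pt "0 0 0 0 0 0"

```text
t: 5.62
tcp_pos: [0.4375, 0.2444, 0.228]
tool_rot: [[1.0, -0.002, 0.005], [-0.002, -1.0, 0.002], [0.005, -0.002, -1.0]]
wrist_force: [0.6, -1.6, -0.3]
grip_width: 0.228
```

play_rows --pt "-0.2 2 -2 0 0 0" --pt "-0.4 3.5 -5 0 0 0" --pt "-0.4 3.5 -8 0 0 0" --pt "-0.4 3.5 -10 0 0 0" --pt "-0.4 3.5 -10.3 0 0 0"

```text
t: 6.25
tcp_pos: [0.4336, 0.2779, 0.1241]
tool_rot: [[1.0, -0.004, 0.003], [-0.004, -1.0, 0.0], [0.003, -0.0, -1.0]]
wrist_force: [0.5, 0.3, 1.1]
grip_width: 0.228
```

```bash
python3 - <<'E'
from m import *
s=r.get_state(); print(s["tcp_pos"],s["grip_width"],s["wrist_force"])
im,d=r.capture("side"); P=cloud("side",d); z=P[...,2]
h,ss,v=cv2.split(cv2.cvtColor(im,cv2.COLOR_BGR2HSV))
m=(h>60)&(h<90)&(ss>80)&near(P,.433,.28,.03)&(z>.03)&(z<.09); rect("mint","side",P,m)
print(P[m][:,2].min() if m.any() else 0,[ (np.round(x["point"],4),x["score"]) for x in r.landmark_of("mint_c","side")[:1]])
u,v=map(int,proj("side",[.433,.28,.06])); v=min(v,405); cv2.imwrite("pics/s4.png",cv2.resize(im[v-75:v+75,u-100:u+100],None,fx=4,fy=4,interpolation=2))
E
```

```text
[0.43362301 0.27785574 0.12407323] 0.22794467014016728 [0.54547066 0.31497124 1.09428819]
mint side n 153 c [428.6 277. ] size [11.6 25.9] ang 28.5 z [49.4 65.7 71.3]
0.04655662129113192 [(array([0.4335, 0.2759, 0.0582]), 0.43)]
```

View pics/s4.png

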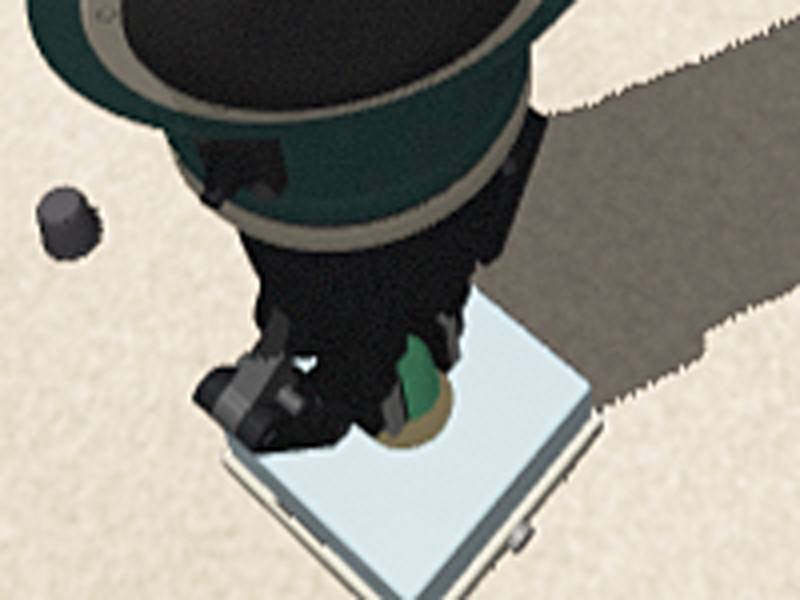

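The green thimble (418,385) hangs just over the yellow spot (420,420). Next I lower it the last few millimetres.

play_rows --pt "0 0.1 -0.2 0 0 0" --pt "0 0.1 -0.35 0 0 0" --pt "0 0.1 -0.5 0 0 0" --pt "0 0.1 -0.55 0 0 0"

```text
t: 6.85
tcp_pos: [0.4339, 0.2796, 0.1198]
tool_rot: [[1.0, -0.004, 0.005], [-0.004, -1.0, 0.001], [0.005, -0.001, -1.0]]
wrist_force: [-0.6, 0.1, -0.6]
grip_width: 0.223
```

play_rows --pt "0 0 -0.05 0 0 0" --pt "0 0 -0.05 0 0 0"

```text
t: 7.1
tcp_pos: [0.4339, 0.2797, 0.1193]
tool_rot: [[1.0, -0.004, 0.005], [-0.004, -1.0, 0.001], [0.005, -0.001, -1.0]]
wrist_force: [-0.1, 0.4, -1.1]
grip_width: 0.223
```

play_rows --pt "0 0 -0.1 0 0 0" --pt "0 0 -0.1 0 0 0"

```text
t: 7.35
tcp_pos: [0.434, 0.2797, 0.1183]
tool_rot: [[1.0, -0.004, 0.005], [-0.004, -1.0, 0.001], [0.005, -0.001, -1.0]]
wrist_force: [-0.0, -0.4, -0.4]
grip_width: 0.228
```

play_rows --pt "0 0 -0.05 0 0 0" --pt "0 0 -0.05 0 0 0"

```text
t: 7.6
tcp_pos: [0.434, 0.2798, 0.1182]
tool_rot: [[1.0, -0.004, 0.006], [-0.004, -1.0, 0.001], [0.006, -0.001, -1.0]]
wrist_force: [-2.5, -1.4, 11.3]
grip_width: 0.225
```

Contact. I release.

play_rows --pt "0 0 0.03 0 0 0" --pt "0 0 0.03 0 0 0" --pt "0 0 0.03 0 0 0" --pt "0 0 0.03 0 0 0" --fingers 4.5

```text
t: 8.1
tcp_pos: [0.434, 0.2797, 0.1185]
tool_rot: [[1.0, -0.004, 0.005], [-0.004, -1.0, 0.001], [0.005, -0.001, -1.0]]
wrist_force: [0.1, -0.5, 0.2]
grip_width: 0.525
```

play_rows --pt "0 0 1 0 0 0" --pt "0 0 4 0 0 0" --pt "0 0 8 0 0 0" --pt "0 0 12 0 0 0" --pt "0 0 12 0 0 0"

```text
t: 8.72
tcp_pos: [0.4348, 0.2804, 0.2417]
tool_rot: [[1.0, -0.004, 0.01], [-0.004, -1.0, 0.003], [0.01, -0.003, -1.0]]
wrist_force: [-0.3, -0.3, -0.5]
grip_width: 0.527
```

play_rows --pt "0 -6 0 0 0 0" --pt "1 -12 0 0 0 0" --pt "2 -18 0 0 0 0" --pt "3.5 -24 0 0 0 0" --pt "3.5 -24 0 0 0 0"

```text
t: 9.35
tcp_pos: [0.4702, 0.036, 0.2412]
tool_rot: [[1.0, -0.01, 0.009], [-0.01, -1.0, 0.002], [0.009, -0.002, -1.0]]
wrist_force: [-0.2, 1.3, 1.0]
grip_width: 0.527
```

```bash
python3 - <<'E'
from m import *
s=r.get_state(); print(s["tcp_pos"],s["grip_width"],s["wrist_force"])
for cam in ("side","top"):
    im,d=r.capture(cam); P=cloud(cam,d); z=P[...,2]
    h,ss,v=cv2.split(cv2.cvtColor(im,cv2.COLOR_BGR2HSV))
    m=(h>60)&(h<90)&(ss>80)&near(P,.433,.28,.05)&(z>.03)&(z<.09); rect("mint",cam,P,m)
    rect("bar",cam,P,near(P,.488,-.043,.1)&(z>.081)&(z<.092))
    print([ (np.round(x["point"],4),x["score"]) for n in("mint_c","gauge_c") for x in r.landmark_of(n,cam)[:1]])
E
```

```text
[0.47015826 0.03601384 0.24122448] 0.5270321877604421 [-0.1686035   1.33996428  0.98966364]
mint side n 267 c [438.1 281.4] size [20.3 28.4] ang 85.9 z [43.4 61.2 65.1]
bar side n 808 c [488.4 -42.4] size [ 31.1 129. ] ang 89.3 z [83.4 86.7 88.3]
[(array([0.4356, 0.2791, 0.0555]), 0.5), (array([ 0.4893, -0.0446,  0.0862]), 0.71)]
mint top few 1
bar top n 324 c [494.4 -56.5] size [122.7  22.7] ang 8.6 z [85.2 88.2 90.9]
[(array([0.4331, 0.2791, 0.0505]), 0.65), (array([ 0.4855, -0.0499,  0.081 ]), 0.74)]
```

play_rows --pt "1 -4 0 0 0.5 -0.5" --pt "1.9 -7.9 -1 0 0.5 -0.5" --pt "1.9 -7.9 -2 0 0.5 -0.5" --pt "1.9 -7.9 -4 0 0.5 -0.5" --pt "1.9 -7.9 -4 0 0.5 -0.5" --fingers 5.2

```text
t: 10.28
tcp_pos: [0.4879, -0.0363, 0.2006]
tool_rot: [[1.0, -0.009, -0.001], [-0.009, -1.0, 0.004], [-0.001, -0.004, -1.0]]
wrist_force: [-0.5, -0.4, 0.8]
grip_width: 0.607
```

play_rows --pt "0 0 0 0 0 0"

```text
t: 10.4
tcp_pos: [0.4881, -0.0355, 0.2011]
tool_rot: [[1.0, -0.008, -0.001], [-0.008, -1.0, 0.004], [-0.001, -0.004, -1.0]]
wrist_force: [-0.7, 0.9, -0.3]
grip_width: 0.606
```

play_rows --pt "0.1 -0.8 0 0 0 0" --pt "0.1 -0.8 -1.5 0 0 0" --pt "0.1 -0.8 -3 0 0 0" --pt "0.1 -0.8 -3 0 0 0"

```text
t: 10.9
tcp_pos: [0.4884, -0.0433, 0.1696]
tool_rot: [[1.0, -0.007, -0.004], [-0.007, -1.0, 0.005], [-0.004, -0.005, -1.0]]
wrist_force: [-0.1, -0.7, 0.3]
grip_width: 0.605
```

play_rows --pt "0.05 -0.03 -1 0.3 -0.2 -0.4" --pt "0.05 -0.03 -2 0.3 -0.2 -0.4" --pt "0.05 -0.03 -2.75 0.3 -0.2 -0.4" --pt "0.05 -0.03 -2.75 0.3 -0.2 -0.4"

```text
t: 11.4
tcp_pos: [0.4886, -0.0436, 0.1416]
tool_rot: [[1.0, -0.014, -0.001], [-0.014, -1.0, 0.01], [-0.001, -0.01, -1.0]]
wrist_force: [0.7, -0.7, -0.2]
grip_width: 0.609
```

```bash
python3 - <<'E'
from m import *
s=r.get_state(); print(s["tcp_pos"],s["grip_width"],s["wrist_force"])
im,d=r.capture("side"); P=cloud("side",d); z=P[...,2]
rect("bar","side",P,near(P,.488,-.043,.1)&(z>.081)&(z<.092))
u,v=map(int,proj("side",[.488,-.043,.1])); cv2.imwrite("pics/s5.png",cv2.resize(im[v-75:v+75,u-100:u+100],None,fx=4,fy=4,interpolation=2))
E
```

```text
[ 0.48860898 -0.04356313  0.14155228] 0.6085087054099746 [ 0.66957364 -0.70912694 -0.1759151 ]
bar side n 747 c [486.9 -36.4] size [130.9  67.8] ang 15.9 z [82.8 86.8 88.8]
```

View pics/s5.png

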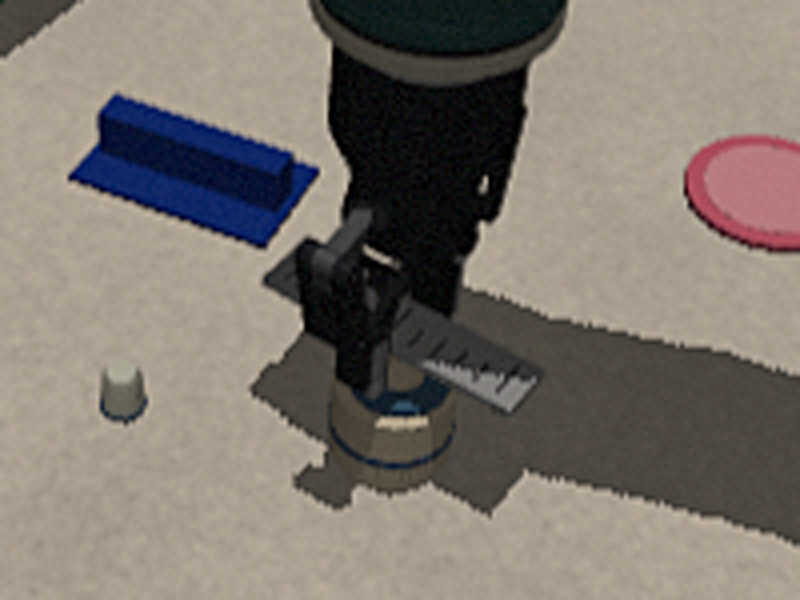

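The fingers straddle the bar's middle (370,330), clear of the lid plate. I level the tool slightly, then close.

play_rows --pt "0 0 0 -0.6 0 0" --pt "0 0 0 -0.6 0 0"

```text
t: 11.7
tcp_pos: [0.4889, -0.0434, 0.1422]
tool_rot: [[1.0, -0.014, 0.0], [-0.014, -1.0, -0.001], [0.0, 0.001, -1.0]]
wrist_force: [-0.4, -1.2, -0.0]
grip_width: 0.61
```

play_rows --pt "0 0 0 0 0 0" --pt "0 0 0 0 0 0" --pt "0 0 0 0 0 0" --pt "0 0 0 0 0 0" --fingers 2.4 --newtons 40

```text
t: 12.2
tcp_pos: [0.4892, -0.0436, 0.1425]
tool_rot: [[1.0, -0.014, 0.001], [-0.014, -1.0, -0.001], [0.001, 0.001, -1.0]]
wrist_force: [-0.7, -0.9, 5.8]
grip_width: 0.342
```

play_rows --pt "0 0 0.4 0 0 0" --pt "0 0 1.0 0 0 0" --pt "0 0 2.5 0 0 0" --pt "0 0 4.5 0 0 0" --pt "0 0 4.5 0 0 0"

```text
t: 12.82
tcp_pos: [0.4898, -0.0436, 0.1892]
tool_rot: [[1.0, -0.014, 0.003], [-0.014, -1.0, -0.001], [0.003, 0.001, -1.0]]
wrist_force: [-0.1, 0.7, -0.9]
grip_width: 0.338
```

```bash
python3 - <<'E'
from m import *
s=r.get_state(); print(s["tcp_pos"],s["grip_width"],s["wrist_force"])
im,d=r.capture("side"); P=cloud("side",d); z=P[...,2]
n=near(P,.488,-.043,.09)
rect("bar","side",P,n&(z>.115)&(z<.145)&(abs(P[...,0]-.489)>.03))
rect("lid","side",P,n&(z>.07)&(z<.09)); rect("plate","side",P,n&(z>.052)&(z<.060))
u,v=map(int,proj("side",[.488,-.043,.1])); cv2.imwrite("pics/s6.png",cv2.resize(im[v-75:v+75,u-100:u+100],None,fx=4,fy=4,interpolation=2))
E
```

```text
[ 0.48982434 -0.04364634  0.18921597] 0.33788343261471304 [-0.06272108  0.67318164 -0.93069636]
bar side n 445 c [489.6 -42. ] size [ 31.7 129.5] ang 89.1 z [129.1 133.3 135. ]
lid side n 160 c [487.6 -43.7] size [24.  25.5] ang 66.6 z [72.3 80.3 82.4]
plate side n 278 c [485.5 -41.2] size [45.6 42.2] ang 30.8 z [52.8 54.6 57.8]
```

View pics/s6.png

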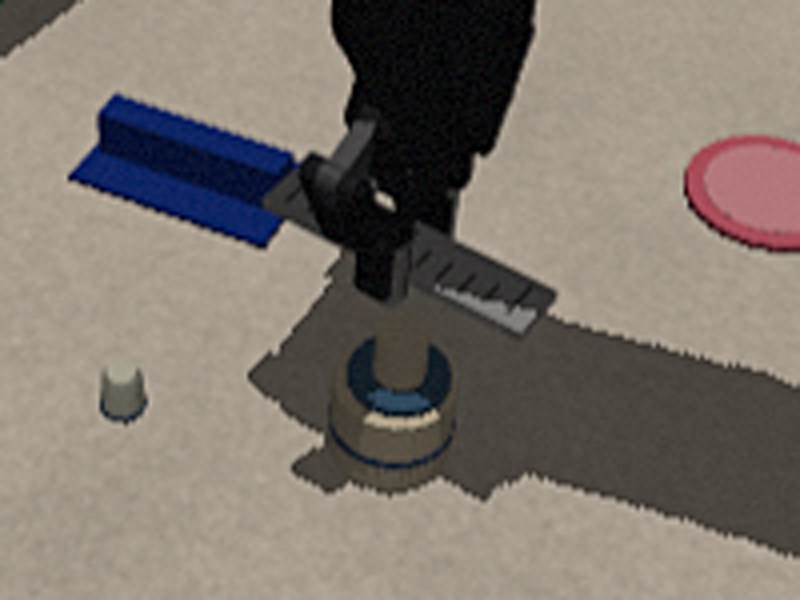

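The bar is held level (410,245) and the lid remains on the jar (400,360).

play_rows --pt "4 -2.1 0 0 0 2" --pt "9 -4.8 0 0 0 5" --pt "14 -7.4 0 0 0 8" --pt "19.1 -10.1 0 0 0 10.5" --pt "19.1 -10.1 0 0 0 10.5"

```text
t: 13.5
tcp_pos: [0.682, -0.147, 0.1861]
tool_rot: [[0.986, 0.166, 0.002], [0.166, -0.986, -0.001], [0.001, 0.001, -1.0]]
wrist_force: [-1.4, -0.2, -1.4]
grip_width: 0.339
```

play_rows --pt "0 0 0 0 0 0"

```text
t: 13.62
tcp_pos: [0.6815, -0.1464, 0.1851]
tool_rot: [[0.986, 0.167, -0.0], [0.167, -0.986, -0.0], [-0.0, 0.0, -1.0]]
wrist_force: [-1.5, 0.1, -1.4]
grip_width: 0.34
```

play_rows --pt "0 0.15 -2 0 0 0" --pt "0 0.15 -4 0 0 0" --pt "0 0.15 -6 0 0 0" --pt "0 0.15 -8 0 0 0" --pt "0 0.15 -8.4 0 0 0"

```text
t: 14.25
tcp_pos: [0.6808, -0.1447, 0.099]
tool_rot: [[0.986, 0.167, -0.002], [0.167, -0.986, 0.0], [-0.002, -0.001, -1.0]]
wrist_force: [-0.4, 0.6, -0.5]
grip_width: 0.34
```

```bash
python3 - <<'E'
from m import *
s=r.get_state(); print(s["tcp_pos"],s["grip_width"],s["wrist_force"])
for cam in("side","top"):
    im,d=r.capture(cam); P=cloud(cam,d); z=P[...,2]; n=near(P,.681,-.145,.1)
    rect("bar",cam,P,n&(z>.036)&(z<.055)&(np.hypot(P[...,0]-.681,P[...,1]+.145)>.035))
    h,ss,v=cv2.split(cv2.cvtColor(im,cv2.COLOR_BGR2HSV))
    rect("stand",cam,P,n&(h>110)&(h<130)&(ss>150))
    if cam=="side": u,v=map(int,proj("side",[.681,-.145,.05])); cv2.imwrite("pics/s7.png",cv2.resize(im[v-75:v+75,u-100:u+100],None,fx=4,fy=4,interpolation=2))
E
```

```text
[ 0.68076076 -0.14474849  0.09903498] 0.3397346695352845 [-0.40089221  0.57273981 -0.49368549]
bar side n 276 c [ 680.2 -143.1] size [131.  32.] ang 10.5 z [39.4 43.  44.7]
stand side n 915 c [ 670.8 -132.3] size [134.8  93.8] ang 45.7 z [  1.2   4.8 172.7]
bar top n 135 c [ 632.  -148.4] size [33.7 20.9] ang 11.2 z [42.4 45.2 48.9]
stand top few 0
```

View pics/s7.png

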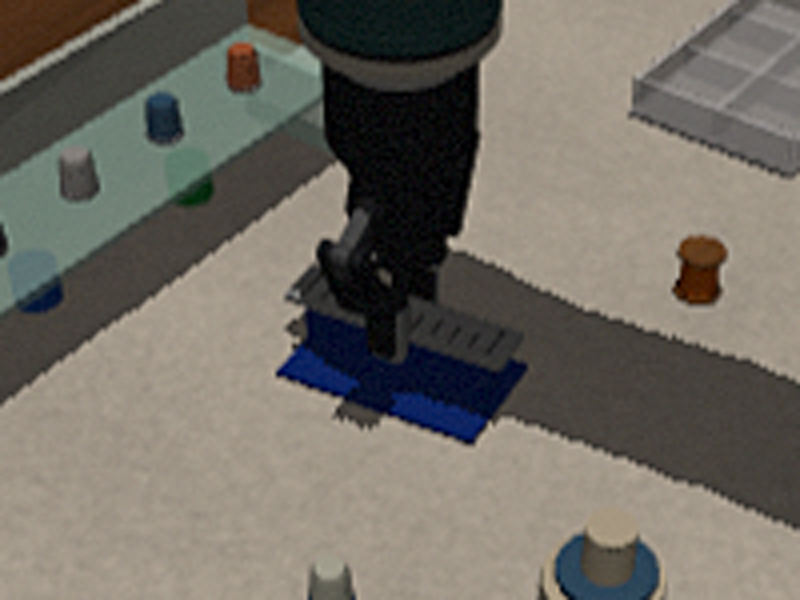

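The bar (410,320) is aligned above the rail. Next I lower it in small steps.

play_rows --pt "0.1 0 -0.2 0 0 0" --pt "0.1 0 -0.4 0 0 0" --pt "0.1 0 -0.5 0 0 0" --pt "0.1 0 -0.5 0 0 0"

```text
t: 14.85
tcp_pos: [0.6824, -0.1449, 0.0957]
tool_rot: [[0.986, 0.166, -0.001], [0.166, -0.986, 0.0], [-0.001, -0.0, -1.0]]
wrist_force: [-0.0, 0.1, -1.0]
grip_width: 0.335
```

play_rows --pt "0 0 -0.08 0 0 0" --pt "0 0 -0.08 0 0 0"

```text
t: 15.1
tcp_pos: [0.6824, -0.1449, 0.0949]
tool_rot: [[0.986, 0.167, -0.001], [0.167, -0.986, 0.0], [-0.0, -0.0, -1.0]]
wrist_force: [-0.7, -0.4, -1.1]
grip_width: 0.338
```

play_rows --pt "0 0 -0.05 0 0 0" --pt "0 0 -0.05 0 0 0"

```text
t: 15.35
tcp_pos: [0.6824, -0.1449, 0.0943]
tool_rot: [[0.986, 0.167, -0.001], [0.167, -0.986, 0.0], [-0.001, -0.0, -1.0]]
wrist_force: [0.6, -0.4, -1.0]
grip_width: 0.339
```

play_rows --pt "-0.05 0 -0.08 0 0 0" --pt "-0.08 0 -0.12 0 0 0"

```text
t: 15.6
tcp_pos: [0.6815, -0.1449, 0.0931]
tool_rot: [[0.986, 0.167, -0.001], [0.167, -0.986, 0.0], [-0.001, -0.0, -1.0]]
wrist_force: [-0.4, 0.6, -1.6]
grip_width: 0.337
```

play_rows --pt "0 0 -0.05 0 0 0" --pt "0 0 -0.05 0 0 0"

```text
t: 15.85
tcp_pos: [0.6815, -0.1449, 0.0926]
tool_rot: [[0.986, 0.167, -0.001], [0.167, -0.986, 0.0], [-0.001, -0.0, -1.0]]
wrist_force: [-0.3, -0.3, 0.7]
grip_width: 0.339
```

play_rows --pt "0 0 -0.04 0 0 0" --pt "0 0 -0.04 0 0 0"

```text
t: 16.1
tcp_pos: [0.6815, -0.1449, 0.0926]
tool_rot: [[0.986, 0.166, -0.001], [0.166, -0.986, 0.0], [-0.001, -0.0, -1.0]]
wrist_force: [-3.1, 0.2, 5.8]
grip_width: 0.337
```

Contact with the rail. I open, then lift.

play_rows --pt "0 0 0 0 0 0" --pt "0 0 0 0 0 0" --pt "0 0 0 0 0 0" --pt "0 0 0 0 0 0" --fingers 5.2

```text
t: 16.6
tcp_pos: [0.6815, -0.1449, 0.0925]
tool_rot: [[0.986, 0.167, -0.001], [0.167, -0.986, 0.0], [-0.001, -0.0, -1.0]]
wrist_force: [0.4, -0.0, -0.4]
grip_width: 0.612
```

play_rows --pt "0 0 1 0 0 0" --pt "0 0 3 0 0 0" --pt "0 0 6 0 0 0" --pt "0 0 10 0 0 0" --pt "0 0 10 0 0 0"

```text
t: 17.23
tcp_pos: [0.6831, -0.145, 0.1976]
tool_rot: [[0.986, 0.166, 0.006], [0.166, -0.986, -0.001], [0.005, 0.002, -1.0]]
wrist_force: [0.7, -0.4, -0.7]
grip_width: 0.613
```

play_rows --pt "-4 2 0 0 0 -5" --pt "-9 4.7 0 0 0 -10" --pt "-14 7.3 0 0 0 -10" --pt "-15 8 0 0 0 -10" --pt "-15 8 0 0 0 -10"

```text
t: 17.85
tcp_pos: [0.5333, -0.0649, 0.1984]
tool_rot: [[1.0, -0.007, 0.007], [-0.007, -1.0, -0.003], [0.007, 0.003, -1.0]]
wrist_force: [0.2, -0.4, -0.4]
grip_width: 0.608
```

```bash
python3 - <<'E'
from m import *
s=r.get_state(); print(s["tcp_pos"],s["grip_width"],s["wrist_force"])
for cam in("side","top"):
    im,d=r.capture(cam); P=cloud(cam,d); z=P[...,2]; n=near(P,.681,-.145,.1)
    rect("bar",cam,P,n&(z>.032)&(z<.045))
    n=near(P,.488,-.043,.05)
    rect("knob",cam,P,n&(z>.075)&(z<.088)); rect("jar",cam,P,n&(z>.01)&(z<.05)); rect("jarlid",cam,P,n&(z>.01)&(z<.063))
E
```

```text
[ 0.53326651 -0.06491109  0.19840004] 0.6078271200485796 [ 0.18408053 -0.42529042 -0.39652271]
bar side n 479 c [ 684.  -142.7] size [125.3  32.9] ang 8.9 z [33.5 36.6 38.3]
knob side n 134 c [486.9 -43.6] size [23.8 23.5] ang 5.5 z [77.2 80.5 82.4]
jar side n 558 c [486.2 -37.7] size [58.2 48. ] ang 21.3 z [12.5 35.4 49.4]
jarlid side n 882 c [486.5 -38.7] size [58.2 50.1] ang 22.6 z [13.8 47.7 56.6]
bar top n 332 c [ 716.5 -139.1] size [57.8 31.1] ang 9.1 z [35.  38.2 41.2]
knob top few 0
jar top n 51 c [481.4 -24.8] size [48.2 14.6] ang 15.3 z [18.4 47.3 49.9]
jarlid top n 159 c [484.  -25.5] size [51.4 17.4] ang 9.3 z [27.1 52.6 57.7]
```

play_rows --pt "-2.5 1.1 0 -0.2 0.4 0" --pt "-4.6 2.05 0 -0.2 0.4 0" --pt "-4.6 2.05 -1 -0.2 0.4 0" --pt "-4.6 2.05 -2.5 -0.2 0.4 0" --pt "-4.6 2.05 -2.5 -0.2 0.4 0" --fingers 4.5

```text
t: 18.58
tcp_pos: [0.4882, -0.0455, 0.1714]
tool_rot: [[1.0, -0.008, -0.003], [-0.008, -1.0, -0.005], [-0.003, 0.005, -1.0]]
wrist_force: [0.7, 0.5, 0.0]
grip_width: 0.526
```

play_rows --pt "0 0 0 0 0 0"

```text
t: 18.7
tcp_pos: [0.4886, -0.0456, 0.1712]
tool_rot: [[1.0, -0.009, -0.003], [-0.009, -1.0, -0.005], [-0.003, 0.005, -1.0]]
wrist_force: [-0.8, 0.1, 0.3]
grip_width: 0.526
```

play_rows --pt "-0.1 0.1 -1 0.2 -0.1 0" --pt "-0.1 0.1 -2.5 0.2 -0.1 0" --pt "-0.1 0.1 -3.8 0.2 -0.1 0" --pt "-0.1 0.1 -3.8 0.2 -0.1 0"

```text
t: 19.2
tcp_pos: [0.487, -0.0445, 0.1319]
tool_rot: [[1.0, -0.008, -0.004], [-0.008, -1.0, -0.001], [-0.004, 0.001, -1.0]]
wrist_force: [0.6, -0.3, 0.2]
grip_width: 0.531
```

play_rows --pt "0 0 0 0 0 0" --pt "0 0 0 0 0 0" --pt "0 0 0 0 0 0" --pt "0 0 0 0 0 0" --fingers 1.9 --newtons 30

```text
t: 19.7
tcp_pos: [0.4871, -0.0445, 0.1321]
tool_rot: [[1.0, -0.008, -0.003], [-0.008, -1.0, -0.001], [-0.003, 0.001, -1.0]]
wrist_force: [-0.4, -0.0, -1.3]
grip_width: 0.266
```

play_rows --pt "0 0 0.4 0 0 0" --pt "0 0 0.8 0 0 0" --pt "0 0 1.5 0 0 0" --pt "0 0 4 0 0 0" --pt "0 0 6 0 0 0"

```text
t: 20.32
tcp_pos: [0.4871, -0.0445, 0.1933]
tool_rot: [[1.0, -0.008, -0.003], [-0.008, -1.0, -0.001], [-0.003, 0.001, -1.0]]
wrist_force: [-0.7, 0.4, -0.7]
grip_width: 0.266
```

```bash
python3 - <<'E'
from m import *
s=r.get_state(); print(s["tcp_pos"],s["grip_width"],s["wrist_force"])
im,d=r.capture("side"); P=cloud("side",d); z=P[...,2]; n=near(P,.488,-.043,.05)
rect("lid","side",P,n&(z>.085)&(z<.118)); rect("jarrim","side",P,n&(z>.044)&(z<.055));rect("jar","side",P,n&(z>.01)&(z<.055))
u,v=map(int,proj("side",[.488,-.043,.1])); cv2.imwrite("pics/s8.png",cv2.resize(im[v-75:v+75,u-100:u+100],None,fx=4,fy=4,interpolation=2))
E
```

```text
[ 0.48711994 -0.04449494  0.19331448] 0.26596858884283764 [-0.66664013  0.40547104 -0.70060295]
lid side n 245 c [485.1 -38.6] size [46.3 37.8] ang 32.1 z [112.  115.6 117.3]
jarrim side n 352 c [488.  -42.6] size [57.  56.9] ang 55.1 z [44.9 48.5 50.2]
jar side n 998 c [487.8 -42.2] size [57.5 57.5] ang 52.9 z [14.5 36.7 49.5]
```

View pics/s8.png

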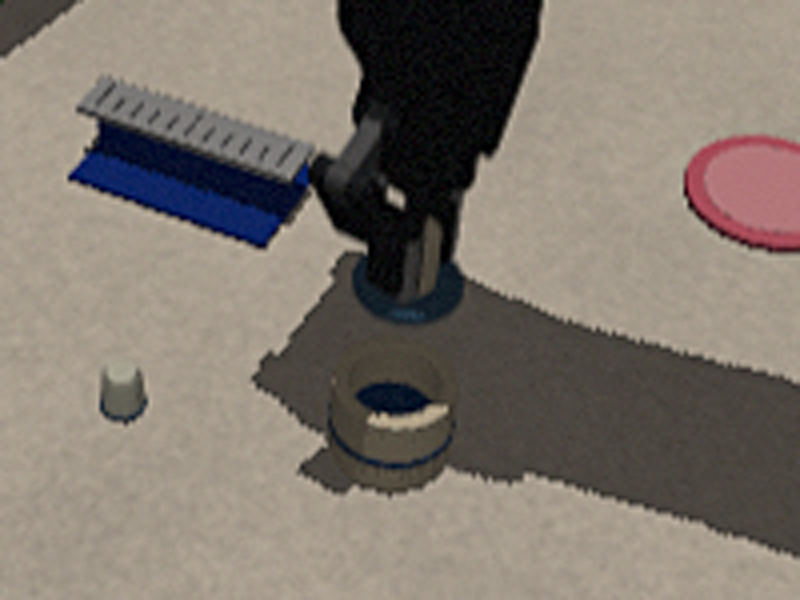

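The lid is held with its plate at (410,285), the jar stays put (390,410), and the bar lies along the rail. Now I carry the lid to the dish.

play_rows --pt "-1.2 -5.2 0 0 0 0" --pt "-2.6 -11 0 0 0 0" --pt "-4 -17 0 0 0 0" --pt "-5.4 -23 0 0 0 0" --pt "-6.3 -27 0 0 0 0"

```text
t: 21.0
tcp_pos: [0.4238, -0.3172, 0.1957]
tool_rot: [[1.0, -0.011, -0.0], [-0.011, -1.0, -0.002], [0.0, 0.002, -1.0]]
wrist_force: [1.5, 0.8, -0.2]
grip_width: 0.269
```

play_rows --pt "0 0 0 0 0 0" --pt "0 0 0 0 0 0"

```text
t: 21.25
tcp_pos: [0.4238, -0.3168, 0.1956]
tool_rot: [[1.0, -0.011, -0.0], [-0.011, -1.0, -0.002], [0.0, 0.002, -1.0]]
wrist_force: [-0.4, -0.3, 0.1]
grip_width: 0.268
```

play_rows --pt "-0.2 -0.6 -2 0 0 0" --pt "-0.2 -0.6 -4.5 0 0 0" --pt "-0.2 -0.6 -7 0 0 0" --pt "-0.2 -0.6 -9 0 0 0" --pt "-0.2 -0.6 -9.5 0 0 0"

```text
t: 21.88
tcp_pos: [0.422, -0.3213, 0.0998]
tool_rot: [[1.0, -0.009, -0.001], [-0.009, -1.0, -0.001], [-0.001, 0.001, -1.0]]
wrist_force: [-0.1, 0.1, -0.1]
grip_width: 0.27
```

```bash
python3 - <<'E'
from m import *
s=r.get_state(); print(s["tcp_pos"],s["grip_width"],s["wrist_force"])
im,d=r.capture("side"); P=cloud("side",d); z=P[...,2]; n=near(P,.422,-.322,.06)
h,ss,v=cv2.split(cv2.cvtColor(im,cv2.COLOR_BGR2HSV))
rect("plate","side",P,n&(z>.014)&(z<.03)&(h>90)&(h<125)&(ss>90)); rect("dish","side",P,n&(z<.012)&((h>165)|(h<5))&(ss>70))
for n in("lid_c","dish_top"): print([(np.round(x["point"],4),x["score"]) for x in r.landmark_of(n,"side")[:1]])
u,v=map(int,proj("side",[.422,-.322,.03])); cv2.imwrite("pics/s9.png",cv2.resize(im[v-75:v+75,u-100:u+100],None,fx=4,fy=4,interpolation=2))
E
```

```text
[ 0.42202629 -0.3212751   0.09980046] 0.2697480494209466 [-0.07419134  0.08314251 -0.07854192]
plate side n 126 c [ 422.1 -315.3] size [44.6 41.4] ang 15.4 z [20.4 22.2 24.2]
dish side n 668 c [ 422.5 -323.4] size [90.6 97.2] ang 20.5 z [2.2 4.8 6.8]
[(array([ 0.4202, -0.3195,  0.0307]), 0.63)]
[(array([ 0.4205, -0.3234,  0.0096]), 0.6)]
```

View pics/s9.png

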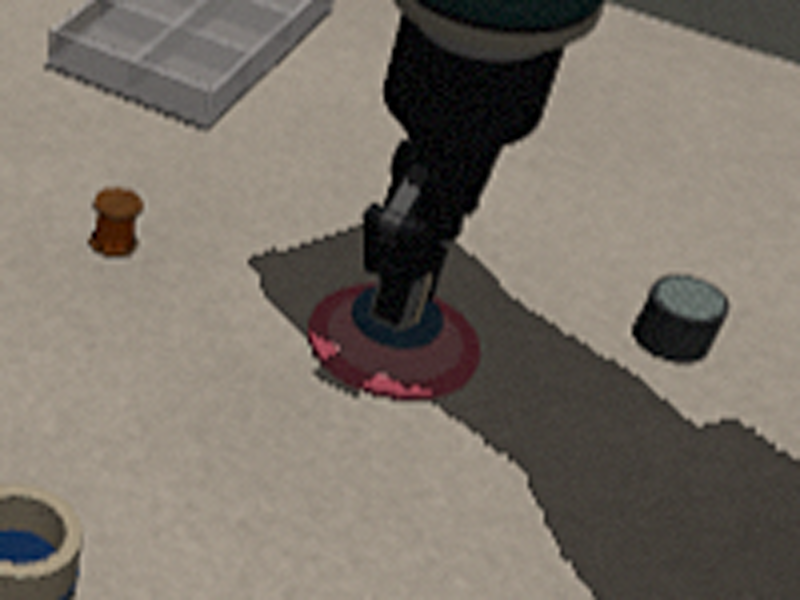

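The lid (398,308) is centred over the dish (395,342), allowing for its height. I lower it.

play_rows --pt "0 -0.1 -0.2 0 0 0" --pt "0 -0.1 -0.4 0 0 0" --pt "0 -0.1 -0.5 0 0 0" --pt "0 -0.1 -0.5 0 0 0"

```text
t: 22.52
tcp_pos: [0.4223, -0.3233, 0.0961]
tool_rot: [[1.0, -0.01, 0.0], [-0.01, -1.0, -0.002], [0.0, 0.002, -1.0]]
wrist_force: [0.1, 0.8, 0.6]
grip_width: 0.27
```

play_rows --pt "0 0 -0.06 0 0 0" --pt "0 0 -0.06 0 0 0"

```text
t: 22.78
tcp_pos: [0.4223, -0.3233, 0.0955]
tool_rot: [[1.0, -0.01, 0.0], [-0.01, -1.0, -0.002], [0.0, 0.002, -1.0]]
wrist_force: [-0.6, 0.6, -1.1]
grip_width: 0.269
```

play_rows --pt "0 0 -0.05 0 0 0" --pt "0 0 -0.05 0 0 0"

```text
t: 23.02
tcp_pos: [0.4223, -0.3233, 0.095]
tool_rot: [[1.0, -0.01, 0.0], [-0.01, -1.0, -0.002], [0.0, 0.002, -1.0]]
wrist_force: [0.1, 0.9, -0.7]
grip_width: 0.266
```

play_rows --pt "0 0 -0.06 0 0 0" --pt "0 0 -0.12 0 0 0"

```text
t: 23.28
tcp_pos: [0.4223, -0.3233, 0.0937]
tool_rot: [[1.0, -0.01, 0.0], [-0.01, -1.0, -0.002], [0.0, 0.002, -1.0]]
wrist_force: [0.3, -0.4, -0.6]
grip_width: 0.266
```

play_rows --pt "0 0 -0.05 0 0 0" --pt "0 0 -0.05 0 0 0"

```text
t: 23.52
tcp_pos: [0.4222, -0.3233, 0.0932]
tool_rot: [[1.0, -0.01, 0.0], [-0.01, -1.0, -0.002], [0.0, 0.002, -1.0]]
wrist_force: [-0.2, 0.4, -0.7]
grip_width: 0.269
```

play_rows --pt "0 0 -0.04 0 0 0" --pt "0 0 -0.04 0 0 0"

```text
t: 23.78
tcp_pos: [0.4224, -0.3234, 0.0931]
tool_rot: [[1.0, -0.01, 0.0], [-0.01, -1.0, -0.002], [0.0, 0.002, -1.0]]
wrist_force: [-0.9, 0.8, 4.6]
grip_width: 0.27
```

play_rows --pt "0 0 0 0 0 0" --pt "0 0 0 0 0 0" --pt "0 0 0 0 0 0" --pt "0 0 0 0 0 0" --fingers 4.5

```text
t: 24.28
tcp_pos: [0.4223, -0.3233, 0.093]
tool_rot: [[1.0, -0.01, 0.0], [-0.01, -1.0, -0.002], [0.0, 0.002, -1.0]]
wrist_force: [-0.1, 0.4, -0.6]
grip_width: 0.526
```

play_rows --pt "0 0 1 0 0 0" --pt "0 0 3 0 0 0" --pt "0 0 6 0 0 0" --pt "0 0 9.5 0 0 0" --pt "0 0 9.5 0 0 0"

```text
t: 24.9
tcp_pos: [0.4232, -0.324, 0.191]
tool_rot: [[1.0, -0.01, 0.004], [-0.01, -1.0, -0.005], [0.004, 0.005, -1.0]]
wrist_force: [1.1, -0.2, -0.2]
grip_width: 0.523
```

play_rows --pt "1.2 5.2 0 0 0 0" --pt "2.6 11 0 0 0 0" --pt "4 17 0 0 0 0" --pt "5.2 22 0 0 0 0" --pt "5.2 22 0 0 0 0" --fingers 7.8

```text
t: 25.52
tcp_pos: [0.4758, -0.1002, 0.191]
tool_rot: [[1.0, -0.004, 0.004], [-0.004, -1.0, -0.004], [0.004, 0.004, -1.0]]
wrist_force: [-0.4, -1.4, -0.0]
grip_width: 0.913
```

```bash
python3 - <<'E'
from m import *
s=r.get_state(); print(s["tcp_pos"],s["tool_rot"].round(3).tolist(),s["grip_width"],s["wrist_force"])
for cam in("side","top"):
    im,d=r.capture(cam); P=cloud(cam,d); z=P[...,2]; n=near(P,.422,-.322,.06)
    rect("knob",cam,P,n&(z>.038)&(z<.05)); n=near(P,.488,-.043,.05)
    rect("jarrim",cam,P,n&(z>.044)&(z<.055))
    t=s["tcp_pos"]; m=near(P,t[0],t[1],.09)&(z>.07)&(z<t[2]-.03)
    if m.any(): zz=P[m][:,2]; print("tip drop",t[2]-np.percentile(zz,[0,.5,2]))
E
```

```text
[ 0.47577356 -0.1001528   0.19097577] [[1.0, -0.004, 0.004], [-0.004, -1.0, -0.004], [0.004, 0.004, -1.0]] 0.912805619972179 [-0.43966481 -1.35670577 -0.02128884]
knob side n 80 c [ 422.1 -321.7] size [23.5 23.1] ang 66.8 z [39.4 41.5 43.2]
jarrim side n 351 c [488.4 -43.4] size [56.7 57.3] ang 29.1 z [44.8 48.3 50.3]
tip drop [0.06405235 0.06321727 0.06216642]
knob top n 106 c [ 423. -324.] size [22.  22.7] ang 49.8 z [40.4 43.1 45.9]
jarrim top n 193 c [487.2 -39.2] size [56.5 45.1] ang 3.5 z [46.2 50.  53. ]
```

play_rows --pt "0.6 3 0 -0.3 0.2 0" --pt "1.2 5.6 0 -0.3 0.2 0" --pt "1.2 5.6 -1.5 -0.3 0.2 0" --pt "1.2 5.6 -3 -0.3 0.2 0" --pt "1.2 5.6 -3 -0.3 0.2 0"

```text
t: 26.25
tcp_pos: [0.4862, -0.0489, 0.1593]
tool_rot: [[1.0, -0.01, -0.003], [-0.01, -1.0, -0.01], [-0.003, 0.01, -1.0]]
wrist_force: [-1.0, -0.3, 0.1]
grip_width: 0.914
```

play_rows --pt "0 0 0 0 0 0"

```text
t: 26.38
tcp_pos: [0.4862, -0.0496, 0.1594]
tool_rot: [[1.0, -0.011, -0.003], [-0.011, -1.0, -0.01], [-0.003, 0.01, -1.0]]
wrist_force: [-0.2, 0.9, 0.1]
grip_width: 0.915
```

play_rows --pt "0.15 0.5 0 0.5 -0.1 0" --pt "0.15 0.5 0 0.5 -0.1 0" --pt "0.15 0.5 -0.5 0.5 -0.1 0"

```text
t: 26.75
tcp_pos: [0.4879, -0.0446, 0.1546]
tool_rot: [[1.0, -0.011, -0.0], [-0.011, -1.0, -0.002], [-0.0, 0.002, -1.0]]
wrist_force: [-0.6, -0.6, 0.5]
grip_width: 0.914
```

play_rows --pt "0 0 -2 0 0 0" --pt "0 0 -4 0 0 0" --pt "0 0 -5.5 0 0 0" --pt "0 0 -6.4 0 0 0" --pt "0 0 -6.4 0 0 0"

```text
t: 27.38
tcp_pos: [0.4877, -0.0446, 0.0902]
tool_rot: [[1.0, -0.011, -0.001], [-0.011, -1.0, -0.002], [-0.001, 0.002, -1.0]]
wrist_force: [0.5, -0.1, -0.2]
grip_width: 0.913
```

play_rows --pt "0 0 0 0 0 0" --pt "0 0 0 0 0 0" --pt "0 0 0 0 0 0" --pt "0 0 0 0 0 0" --fingers 5.2 --newtons 35

```text
t: 27.88
tcp_pos: [0.4881, -0.0445, 0.091]
tool_rot: [[1.0, -0.011, -0.0], [-0.011, -1.0, -0.002], [-0.0, 0.002, -1.0]]
wrist_force: [-1.8, 0.6, 6.2]
grip_width: 0.669
```

play_rows --pt "0 0 0.4 0 0 0" --pt "0 0 1 0 0 0" --pt "0 0 3 0 0 0" --pt "0 0 6 0 0 0" --pt "0 0 8 0 0 0"

```text
t: 28.5
tcp_pos: [0.4882, -0.0445, 0.1726]
tool_rot: [[1.0, -0.011, 0.001], [-0.011, -1.0, -0.002], [0.001, 0.002, -1.0]]
wrist_force: [-0.6, -0.3, -1.9]
grip_width: 0.669
```

```bash
python3 - <<'E'
from m import *
s=r.get_state(); print(s["tcp_pos"],s["grip_width"],s["wrist_force"])
im,d=r.capture("side"); P=cloud("side",d); z=P[...,2]; n=near(P,.488,-.043,.05)
rect("jar","side",P,n&(z>.07)&(z<.135)); print([(np.round(x["point"],4),x["score"]) for x in r.landmark_of("jar_c","side")[:1]])
u,v=map(int,proj("side",[.488,-.043,.1])); cv2.imwrite("pics/s10.png",cv2.resize(im[v-75:v+75,u-100:u+100],None,fx=4,fy=4,interpolation=2))
E
```

```text
[ 0.48822654 -0.04451808  0.1725694 ] 0.6694594302419605 [-0.59286234 -0.28758803 -1.90784154]
jar side n 901 c [486.  -38.4] size [56.7 67.8] ang 31.5 z [ 88.7 115.9 131.5]
[(array([ 0.4886, -0.0425,  0.1042]), 0.74)]
```

View pics/s10.png

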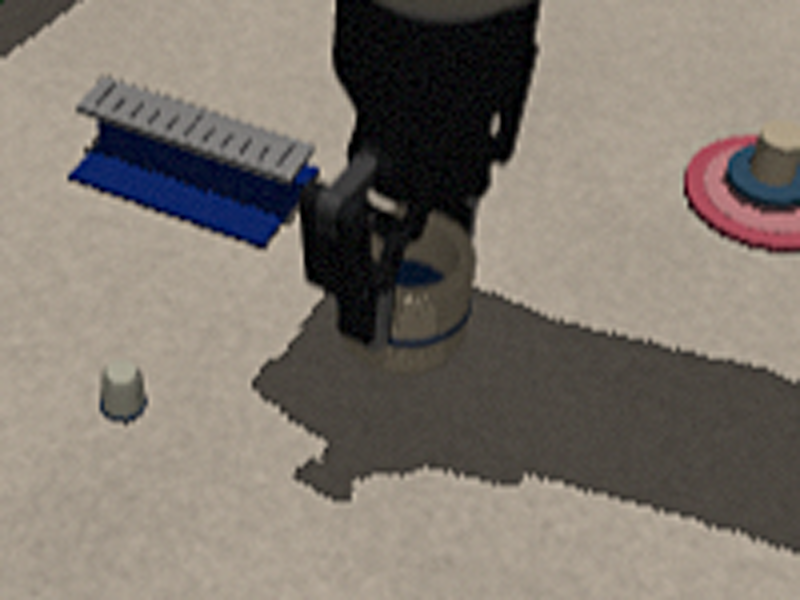

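The jar is held upright (410,290) and the lid stands on the dish (770,170). Now to the coaster.

play_rows --pt "3 4.1 0 0 0 0" --pt "6.4 8.7 0 0 0 0" --pt "9.8 13.3 0 0 0 0" --pt "13.2 17.9 0 0 0 0" --pt "15.5 21 0 0 0 0"

```text
t: 29.22
tcp_pos: [0.6445, 0.1678, 0.172]
tool_rot: [[1.0, -0.01, 0.003], [-0.01, -1.0, -0.002], [0.003, 0.002, -1.0]]
wrist_force: [-0.5, -0.9, -2.1]
grip_width: 0.668
```

play_rows --pt "0 0 0 0 0 0" --pt "0 0 0 0 0 0"

```text
t: 29.48
tcp_pos: [0.6439, 0.1674, 0.1709]
tool_rot: [[1.0, -0.01, 0.001], [-0.01, -1.0, -0.003], [0.001, 0.003, -1.0]]
wrist_force: [-0.1, -1.5, -2.1]
grip_width: 0.66
```

play_rows --pt "0.1 0 -2 0 0 0" --pt "0.1 0 -4 0 0 0" --pt "0.1 0 -5.5 0 0 0" --pt "0.1 0 -6.6 0 0 0" --pt "0.1 0 -6.6 0 0 0"

```text
t: 30.1
tcp_pos: [0.6446, 0.1673, 0.1039]
tool_rot: [[1.0, -0.01, -0.0], [-0.01, -1.0, -0.003], [-0.0, 0.003, -1.0]]
wrist_force: [-0.2, 0.6, -1.0]
grip_width: 0.67
```

```bash
python3 - <<'E'
from m import *
s=r.get_state(); print(s["tcp_pos"],s["tool_rot"][:,2].round(4),s["wrist_force"])
im,d=r.capture("side"); P=cloud("side",d); z=P[...,2]; n=near(P,.645,.168,.06)
h,ss,v=cv2.split(cv2.cvtColor(im,cv2.COLOR_BGR2HSV))
rect("coaster","side",P,n&(z<.0105)&(h<20)&(ss>80))
for k in("jar_c","coaster_top"): print([(np.round(x["point"],4),x["score"]) for x in r.landmark_of(k,"side")[:1]])
u,v=map(int,proj("side",[.645,.168,.03])); cv2.imwrite("pics/s11.png",cv2.resize(im[v-75:v+75,u-100:u+100],None,fx=4,fy=4,interpolation=2))
E
```

```text
[0.64455509 0.16728685 0.10392294] [-2.0e-04 -3.1e-03 -1.0e+00] [-0.24036273  0.60094461 -0.99586318]
coaster side n 897 c [634.9 171.4] size [91.7 72.2] ang 72.0 z [2.9 4.9 6.8]
[]
[(array([0.6409, 0.1699, 0.0032]), 0.68)]
```

View pics/s11.png

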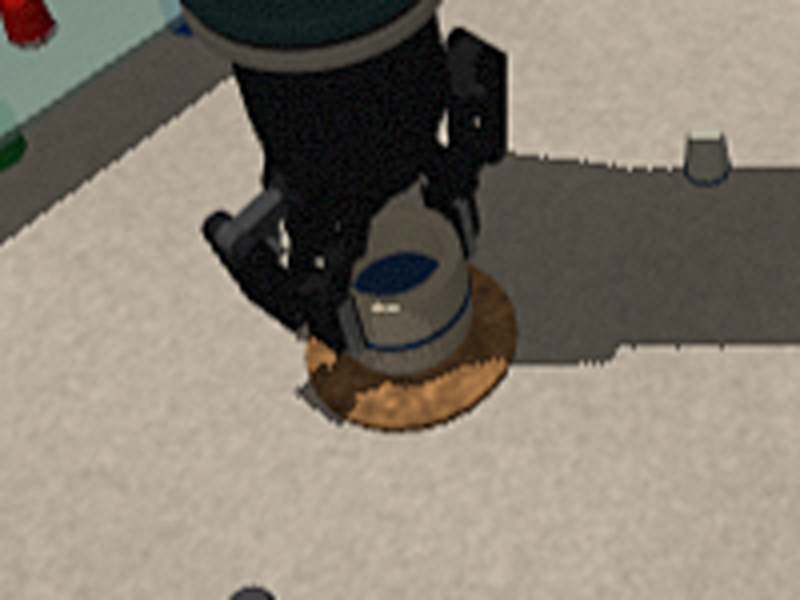

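The jar (410,290) hangs over the coaster's middle (410,350). I lower it.

play_rows --pt "0 0.05 -0.2 0 0 0" --pt "0 0.05 -0.4 0 0 0" --pt "0 0.05 -0.55 0 0 0" --pt "0 0.05 -0.55 0 0 0"

```text
t: 30.75
tcp_pos: [0.6452, 0.168, 0.0999]
tool_rot: [[1.0, -0.01, 0.002], [-0.01, -1.0, -0.003], [0.002, 0.003, -1.0]]
wrist_force: [-0.4, -0.3, -1.9]
grip_width: 0.667
```

play_rows --pt "0 0 -0.06 0 0 0" --pt "0 0 -0.06 0 0 0"

```text
t: 31.0
tcp_pos: [0.6451, 0.168, 0.0992]
tool_rot: [[1.0, -0.01, 0.002], [-0.01, -1.0, -0.003], [0.002, 0.003, -1.0]]
wrist_force: [-0.1, 0.2, -2.1]
grip_width: 0.668
```

play_rows --pt "0 0 -0.06 0 0 0" --pt "0 0 -0.06 0 0 0"

```text
t: 31.25
tcp_pos: [0.6451, 0.168, 0.0986]
tool_rot: [[1.0, -0.01, 0.002], [-0.01, -1.0, -0.003], [0.002, 0.003, -1.0]]
wrist_force: [0.3, 0.1, -2.1]
grip_width: 0.669
```

play_rows --pt "0 0 -0.05 0 0 0" --pt "0 0 -0.05 0 0 0"

```text
t: 31.5
tcp_pos: [0.6451, 0.168, 0.098]
tool_rot: [[1.0, -0.01, 0.002], [-0.01, -1.0, -0.003], [0.002, 0.003, -1.0]]
wrist_force: [-0.8, 0.4, -1.9]
grip_width: 0.666
```

play_rows --pt "0 0 -0.06 0 0 0" --pt "0 0 -0.06 0 0 0"

```text
t: 31.75
tcp_pos: [0.6451, 0.1679, 0.0974]
tool_rot: [[1.0, -0.01, 0.001], [-0.01, -1.0, -0.003], [0.002, 0.003, -1.0]]
wrist_force: [-0.2, 0.3, -1.6]
grip_width: 0.667
```

play_rows --pt "0 0 -0.05 0 0 0" --pt "0 0 -0.05 0 0 0"

```text
t: 32.0
tcp_pos: [0.6452, 0.168, 0.0971]
tool_rot: [[1.0, -0.01, 0.002], [-0.01, -1.0, -0.003], [0.002, 0.003, -1.0]]
wrist_force: [-0.5, -1.1, 1.7]
grip_width: 0.666
```

play_rows --pt "0 0 -0.03 0 0 0" --pt "0 0 -0.03 0 0 0"

```text
t: 32.25
tcp_pos: [0.6452, 0.168, 0.0971]
tool_rot: [[1.0, -0.01, 0.002], [-0.01, -1.0, -0.003], [0.002, 0.003, -1.0]]
wrist_force: [-2.9, -0.7, 4.6]
grip_width: 0.663
```

Contact. I release and lift straight up, then back away from everything.

play_rows --pt "0 0 0 0 0 0" --pt "0 0 0 0 0 0" --pt "0 0 0 0 0 0" --pt "0 0 0 0 0 0" --fingers 7.8

```text
t: 32.75
tcp_pos: [0.6452, 0.168, 0.097]
tool_rot: [[1.0, -0.01, 0.002], [-0.01, -1.0, -0.003], [0.002, 0.003, -1.0]]
wrist_force: [-1.1, -0.0, -0.8]
grip_width: 0.913
```

play_rows --pt "0 0 1 0 0 0" --pt "0 0 3.5 0 0 0" --pt "0 0 7 0 0 0" --pt "0 0 12 0 0 0" --pt "0 0 15 0 0 0"

```text
t: 33.38
tcp_pos: [0.6456, 0.1683, 0.2504]
tool_rot: [[1.0, -0.01, 0.005], [-0.01, -1.0, -0.002], [0.005, 0.002, -1.0]]
wrist_force: [-0.3, -0.8, -0.6]
grip_width: 0.912
```

play_rows --pt "-3 -5 0 0 0 0" --pt "-6 -10 0 0 0 0" --pt "-9 -15 0 0 0 0" --pt "-12 -20 0 0 0 0" --pt "-12 -20 0 0 0 0"

```text
t: 34.0
tcp_pos: [0.524, -0.0357, 0.2513]
tool_rot: [[1.0, -0.015, 0.005], [-0.015, -1.0, -0.004], [0.005, 0.004, -1.0]]
wrist_force: [0.1, 0.8, 0.3]
grip_width: 0.919
```

```bash
python3 - <<'E'
from m import *
s=r.get_state(); print(s["t"],s["tcp_pos"],s["grip_width"],s["wrist_force"])
for cam in("side","top"):
    im,d=r.capture(cam); cv2.imwrite(f"pics/{cam}_end.png",im); P=cloud(cam,d); z=P[...,2]
    rect("bar",cam,P,near(P,.681,-.145,.1)&(z>.032)&(z<.045))
    rect("knob",cam,P,near(P,.422,-.322,.06)&(z>.038)&(z<.05))
    rect("jarrim",cam,P,near(P,.645,.168,.06)&(z>.05)&(z<.061))
    rect("ti",cam,P,near(P,.592,.297,.03)&(z>.008))
    rect("mint",cam,P,near(P,.433,.28,.03)&(z>.048)&(z<.08))
E
```

```text
34.0 [ 0.52397865 -0.03567269  0.25126897] 0.9185052545145745 [0.07581039 0.76563325 0.26585199]
bar side n 457 c [ 681.2 -143.8] size [130.   34.9] ang 9.9 z [34.1 36.7 38.5]
knob side n 81 c [ 423.7 -322.3] size [22.8 26.4] ang 35.8 z [38.8 41.5 43.3]
jarrim side n 426 c [645.2 169.2] size [55.1 57.6] ang 45.6 z [51.1 54.4 56.5]
ti side n 182 c [590.4 300.9] size [19.4 17.2] ang 37.6 z [ 9.8 21.6 25.3]
mint side n 227 c [432.8 281.8] size [18.8 17.3] ang 73.8 z [50.1 62.2 65.4]
bar top n 209 c [ 721.3 -138.6] size [50.8 30.3] ang 10.6 z [34.5 38.2 41. ]
knob top n 106 c [ 423.1 -323.7] size [22.7 23. ] ang 42.3 z [40.  43.4 46.4]
jarrim top n 280 c [645.  166.3] size [56.2 54.8] ang 1.3 z [51.8 56.  59.2]
ti top n 78 c [590.9 297. ] size [18.9 18.6] ang 47.1 z [11.2 23.4 27.8]
mint top n 85 c [433.7 277.4] size [19.4 17.3] ang 7.9 z [50.1 64.  67.3]
```

View pics/side_end.png

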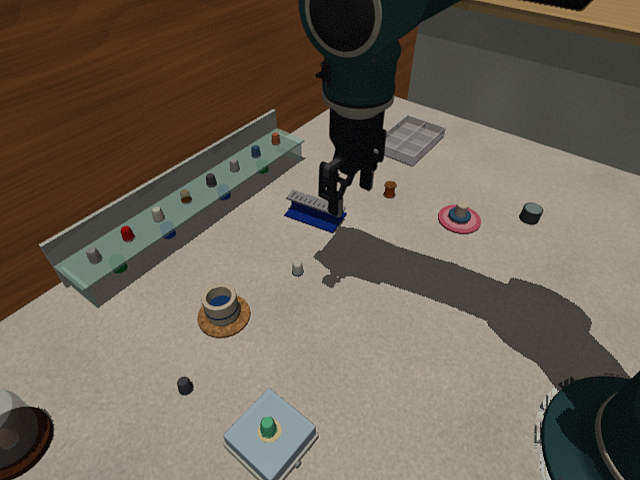

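The last picture shows the mint thimble on the riser spot (268,428), the bar along the rail (315,203), the lid on the dish (460,214), the jar on the coaster (220,305) and the titanium thimble unmoved (185,385). The gripper is clear.

```bash
python3 -c "
from plant import r
print(r.sign_off())"
```

```text
the job is handed in; nothing more can be done
None
```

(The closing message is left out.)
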